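# Lock the open screen clamp

## Robot

A 6-joint arm with a two-finger parallel gripper is mounted at the origin on the work surface. World frame = base frame: x ahead of the robot, y to its left, z up, the work surface at z = 0. Lengths are in mm, angles in rad, forces in N, time in s.
With the tool pointing down it reaches from about 275 to 1000 mm from the base axis. Payload 8.4 kg.
Tool frame: the origin (TCP) lies at the very end of the fingers, on their centre line; the grasp point (between the pads) lies 19 mm behind it (r.tcp_to_grasp is the distance from the TCP to the grasp point, in mm); z points along the fingers, y is the line along which they close (so a half turn about z gives the same grasp; the last joint's range is limited). The gripper opens to 85 mm and grips with 20 to 120 N. Pads are 22 mm wide; open, the fingers measure 114 mm over their backs; the gripper's body (76 mm by 85 mm) begins 54 mm behind the grasp point. The pads swing forward as they close: fully open they stand 13 mm farther back than shut.
Start: joints at [-1.322, 0.353, 1.633, -0, 1.155, -0.002], TCP at [155.11, -605.449, 231.281] pointing down, gripper open.
Joint ranges: [-2.63, 2.63], [-0.92, 2.1], [0.06, 2.66], [-1.3, 4.44], [0, 2.69], [-3.02, 3.02]. Speed limits (rad/s): [2.22, 2.22, 2.79, 3.14, 3.14, 3.14].

## Interface

Orientations are given as [roll, pitch, yaw] about the fixed x, y, z axes, in that order (R = Rz(yaw) Ry(pitch) Rx(roll)).
In Python, from rig import r gives the robot as it stands. The module is installed in compiled form; this text tells all that it offers.
- The arm moves only by the tool play_rows, never from a script. Its argument "rows" is a list of rows, each an object with "dp": the shift along the tool's x, y, z in units of 40 mm (1.0 is 40 mm), a list of three; "turn": the turn, a rotation vector about the tool's x, y, z in units of 6 degrees (1.0 is 6 degrees), a list of three; "fingers": the closure, from 0 (fully open) to 1 (shut). In form: [{"dp": [tx, ty, tz], "turn": [wx, wy, wz], "fingers": fingers}, ...]. A call has 1 to 5 rows; each row shifts and turns the commanded pose from where the row before left it, along the tool's axes as they then stand; what a row does not reach is not made up. A row lasts 1/12 s, in which the tool goes at most 41.7 mm and 7.16 degrees, less where a joint would pass 70% of its speed; a pose out of reach is approached as far as the arm can. A call is refused whole if a number of a shift passes 1 or a number of a turn 1, either way. A call with a gripper value outside its range is refused whole. The fingers move at their own pace and stop on an object; "force" is the grip in N (left out, the last holds). Time passes only in rows, so rows that do not move let the fingers close. It gives the time, the measured TCP pose, the force, the opening and the grip force at its end, in the units of the state.
- r.sense(): the state, without advancing time (a new reading comes with each control period).
- r.grab_frame(name): name is "scene" or "side" or "wrist"; returns a dict with "pixels" (420x560x3 uint8, red, green, blue), "fx", "fy", "cx", "cy" (pixels), "dist" ([k1, k2, p1, p2, k3] as OpenCV has them; the pictures are not rectified), "pose" (4x4, takes a point from camera to world coordinates). Camera axes: x right, y down, z forward; pixel columns grow to the right and rows downward; lengths in mm; the calibration is good to about 2 mm. A picture is of the moment at which its call begins. There is no depth.
- r.sign_off(): hands the job in; it is judged then, once.
The state is a dict: "clock": time; "qpos": joint angles; "qvel": joint speeds; "joint_efforts": joint torques, N m; "eef_pos": TCP position; "tcp_rot": TCP orientation; "contact_force": force on the tool from outside, world axes, zero at the start; "wrist_torque": the same for the moment, N m; "opening": opening from 0.0 (shut) to 1.0 (fully open); "grasp_force": force on a finger pad.
Only numpy, scipy, OpenCV 4.12 (cv2) and the standard library are available. Lean on these libraries where they do the work, as an engineer would, in place of code of your own. Each camera call takes 0.05 s, during which the arm holds its last target. There are 200 camera calls.

## Task

One of the two clamps on the screen-printing board is still open. With a fingertip or the outside of a finger, push its strap round by the orange tab until it lies square across the edge of the screen frame, then push its red lever fully down so that it locks on the frame. Nothing is to be picked up: leave the frame, the other clamp (already locked) and everything lying about where they are.

Things in the scene. Friction and masses are not known exactly. Their poses are not given: they have to be found in the camera images.
- board: fixed plywood base board 400 x 460 x 12 mm; origin centre of underside, x away from the robot side; its top is 12 mm above the table. Clamps stand on its top, in its robot-side margin
- frame: loose aluminium screen-printing frame 240 (x) x 380 (y) x 25 mm lying on the board, bars 32 mm wide, white and green mesh at its underside; origin centre of underside. Its robot-side edge is 84 mm beyond the clamp posts (within 2 mm)
- clamp_a: the clamp that starts OPEN (it may be the left or the right one): fixed dark steel foot 56 x 56 x 8 mm with a post; origin on the post's axis at the board's top; x points to the frame, y along the frame's edge, z up
- swing_a (a joint): clamp a: turn of strap and lever together about the upright post, rad: 0 = parked, strap along the clamp's own +y, beside the frame; grows clockwise seen from above; 1.571 = square across the frame's edge, along the clamp's own +x; stops at 0 and 1.60. Stays where left; takes about 1.5 N at the tab
- lever_a (a joint): clamp a: red bar 14 mm wide, 8 mm thick, pivoted on the post's axis 52 mm above the board's top, free end 75 mm out. rad: 0 = open, 80 degrees above the strap, leaning to the strap's tip; grows as it is pushed over and down towards that tip; 1.396 (stop) = level along the strap, locked. Takes about 5 N at 55 mm from the pivot; stays where left
- strap_a: clamp a: steel strap 136 x 26 x 7 mm under the lever. Origin on the post's axis level with the board's top; x along the strap to its tip (122 mm out), z up. Open: underside 32, top 39 mm above the board; rubber pad 100 mm out hangs 3 mm clear of the frame. Closing the lever lowers the strap evenly, 4.5 mm in all, so the pad presses on the frame over the last third
- tab_a (a point): clamp a: centre of the orange upright tab on the strap's end: 28 mm along the strap (92 to 120 mm from the post's axis), 8 mm thick, 30 mm high (39 to 69 mm above the board's top while open). Axes as the strap's
- lever_tip_a (a point): clamp a: middle of the free end of the red lever, 75 mm from its pivot; x along the lever away from the pivot, z out of the face that is pushed (up when closed)
- clamp_b: the clamp that starts LOCKED; identical (it may be the left or the right one): fixed dark steel foot 56 x 56 x 8 mm with a post; origin on the post's axis at the board's top; x points to the frame, y along the frame's edge, z up
- swing_b (a joint): clamp b: turn of strap and lever together about the upright post, rad: 0 = parked, strap along the clamp's own +y, beside the frame; grows clockwise seen from above; 1.571 = square across the frame's edge, along the clamp's own +x; stops at 0 and 1.60. Stays where left; takes about 1.5 N at the tab
- lever_b (a joint): clamp b: red bar 14 mm wide, 8 mm thick, pivoted on the post's axis 52 mm above the board's top, free end 75 mm out. rad: 0 = open, 80 degrees above the strap, leaning to the strap's tip; grows as it is pushed over and down towards that tip; 1.396 (stop) = level along the strap, locked. Takes about 5 N at 55 mm from the pivot; stays where left
- strap_b: clamp b: steel strap 136 x 26 x 7 mm under the lever. Origin on the post's axis level with the board's top; x along the strap to its tip (122 mm out), z up. Open: underside 32, top 39 mm above the board; rubber pad 100 mm out hangs 3 mm clear of the frame. Closing the lever lowers the strap evenly, 4.5 mm in all, so the pad presses on the frame over the last third
- tab_b (a point): clamp b: centre of the orange upright tab on the strap's end: 28 mm along the strap (92 to 120 mm from the post's axis), 8 mm thick, 30 mm high (39 to 69 mm above the board's top while open). Axes as the strap's
- lever_tip_b (a point): clamp b: middle of the free end of the red lever, 75 mm from its pivot; x along the lever away from the pivot, z out of the face that is pushed (up when closed)
- squeegee: wooden squeegee with rubber blade, 55 x 150 x 22 mm, loose, lying on the mesh inside the frame; to be left alone
- tape: roll of paper tape, 90 mm across, 25 mm high, loose, lying on the mesh inside the frame; to be left alone
- lid_yellow: yellow tub lid, 84 mm across, 9 mm high, loose, lying on the board between the clamps; to be left alone
- lid_blue: blue tub lid, 84 mm across, 9 mm high, loose on the table to the left; to be left alone
- tub_yellow: open yellow ink tub, 100 mm across, 95 mm high, loose on the table to the left; to be left alone
- tub_magenta: open magenta ink tub, 100 mm across, 95 mm high, loose on the table to the right; to be left alone
- spatula: spatula, loose on the table to the right; to be left alone

How it is judged:
By the outcome, as a careful person would: the job done as asked, in the order asked, and still so for the second after the job is handed in, with the robot touching nothing.
It also fails if it takes over 51 s, if anything falls off the work surface, if the arm or the gripper's body presses on something with over 40 N, if the wrist force passes 120 N, or if a joint passes its speed limit or range.

## Working session

There is one attempt and no reset: what is moved stays moved. The work goes in short steps, Python scripts to look and compute and a tool call to move; the robot and the scene stay as the last step left them, time stands still between calls to the robot, and variables do not carry over. Pictures are saved under pics/ and viewed, at most 10 in all, crops included, and the job is handed in when it is done.

Besides the shell and the picture viewer there is one more tool, called after "Emit:" in YAML: its name, and indented under it one key for each argument. play_rows: Moves the arm, as the interface text tells. Its arguments: {"type":"object","properties":{"rows":{"type":"array"},"force":{"type":"number"}},"required":["rows"]}

```bash
mkdir -p pics; python3 - <<'E'
from rig import r
import cv2,numpy as np
for n in ["scene","side"]:
    f=r.grab_frame(n); cv2.imwrite(f"pics/{n}0.png",f["pixels"][:,:,::-1])
    print(n,f["fx"],f["cx"],f["cy"],f["dist"],np.round(f["pose"],3).tolist())
s=r.sense();print(s)
E
```

```text
scene 426.53612119992584 271.17283223687014 214.37478419858658 [-0.00946044  0.          0.          0.          0.        ] [[0.718, 0.465, -0.518, 1183.338], [0.696, -0.494, 0.521, -583.42], [-0.014, -0.735, -0.678, 892.3], [0.0, 0.0, 0.0, 1.0]]
side 382.44164778413955 278.2815469790327 207.33146754803943 [-0.03963726  0.          0.          0.          0.        ] [[-0.891, -0.304, 0.336, 179.165], [-0.454, 0.594, -0.664, 776.858], [0.002, -0.745, -0.667, 857.461], [0.0, 0.0, 0.0, 1.0]]
{'clock': 0.1, 'qpos': array([-1.32241346e+00,  3.53598132e-01,  1.63407347e+00, -5.05816410e-06,
        1.15522857e+00, -2.38355056e-03]), 'qvel': array([-0.00077434, -0.0003232 , -0.00289379,  0.00048795,  0.00062297,
       -0.00020359]), 'joint_efforts': array([ 2.30799524e-04, -6.06359053e+01, -3.42820537e+01, -2.53685380e-05,
        3.87551830e-03, -6.56647984e-06]), 'eef_pos': array([ 154.99017662, -605.01649071,  230.61888589]), 'tcp_rot': array([-3.14028513e+00,  1.50843569e-06,  2.50768468e-01]), 'contact_force': array([ 0.18316277, -0.06971911,  0.24084862]), 'wrist_torque': array([-0.00637893, -0.0033305 , -0.00023691]), 'grasp_force': 0.0, 'opening': 1.005327888744109}
```

View pics/scene0.png

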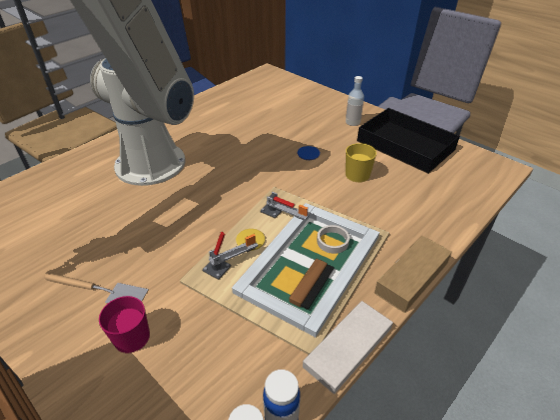

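View pics/side0.png

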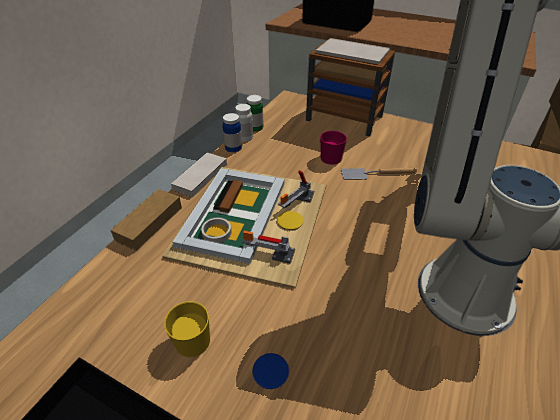

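The scene view shows the open clamp is the right one, with its post near (217,262) and its tab near (250,240). The locked clamp is near (270,208). I'll zoom in for accurate pixels.

```bash
python3 - <<'E'
import cv2
a=cv2.imread("pics/scene0.png")[180:355,170:400]; cv2.imwrite("pics/sc.png",cv2.resize(a,None,fx=3.4,fy=3.4,interpolation=cv2.INTER_CUBIC))
a=cv2.imread("pics/side0.png")[160:295,155:335]; cv2.imwrite("pics/si.png",cv2.resize(a,None,fx=4.4,fy=4.4,interpolation=cv2.INTER_CUBIC))
E
```

```text
(no output)
```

View pics/sc.png

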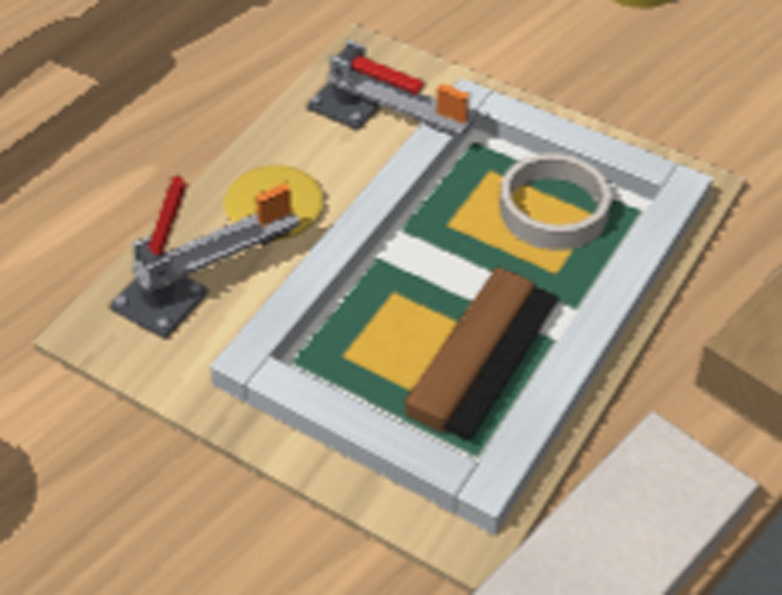

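View pics/si.png

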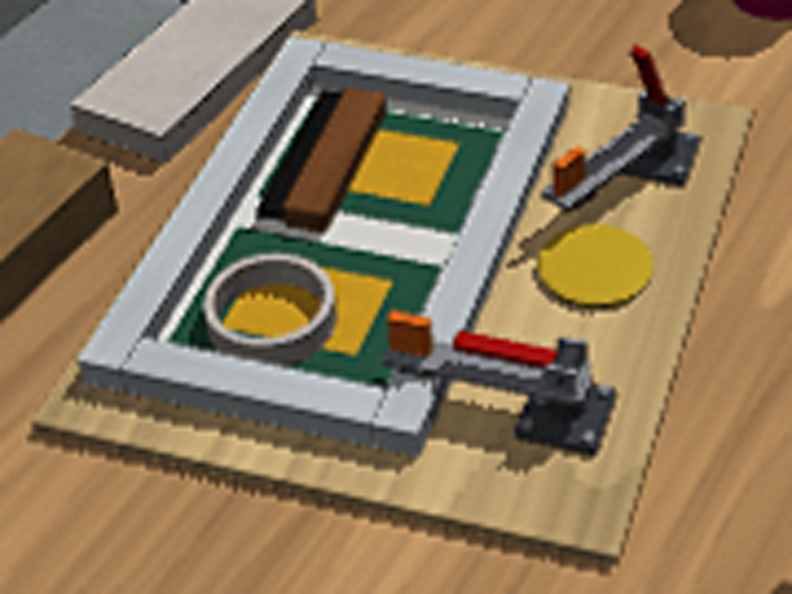

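```bash
cat > cam.py <<'E'
import cv2,numpy as np
def K(f): return np.array([[f["fx"],0,f["cx"]],[0,f["fy"],f["cy"]],[0,0,1]])
def proj(f,P):
    T=np.linalg.inv(f["pose"]); return cv2.projectPoints(np.float64(P).reshape(-1,1,3),cv2.Rodrigues(T[:3,:3])[0],T[:3,3],K(f),np.float64(f["dist"]))[0].reshape(-1,2)
def ray(f,uv,z):
    n=cv2.undistortPoints(np.float64(uv).reshape(-1,1,2),K(f),np.float64(f["dist"])).reshape(-1,2)
    d=np.c_[n,np.ones(len(n))]@f["pose"][:3,:3].T; o=f["pose"][:3,3]; return o+d*((np.reshape(z,(-1,1))-o[2])/d[:,2:])
E
python3 - <<'E'
from rig import r
from cam import *
import pickle
from scipy.optimize import least_squares
fs={n:{k:v for k,v in r.grab_frame(n).items() if k!="pixels"} for n in("scene","side")}
pickle.dump(fs,open("cams.pkl","wb"))
sc=lambda *p:np.array(p)/3.4+[170,180]-.3
si=lambda *p:np.array(p)/4.4+[155,160]-.3
def tf(p,pts):
    x,y,a=p; c,s=np.cos(a),np.sin(a); pts=np.float64(pts); return np.c_[x+c*pts[:,0]-s*pts[:,1],y+s*pts[:,0]+c*pts[:,1],pts[:,2]]
def fit(name,mods,x0):
    fun=lambda p:np.concatenate([(proj(fs[c],tf(p,m))-uv).ravel() for c,m,uv in mods])
    s=least_squares(fun,x0,x_scale=[10,10,.1]);print(name,s.x.round(3),np.round(s.fun,1));return s.x
b=fit("board",[("scene",[[-200,230,12],[-200,-230,12],[200,230,12]],sc((358,25),(37,346),(747,183))),
 ("side",[[200,230,12],[-200,230,12],[-200,-230,12]],si((33,432),(617,560),(754,110)))],[600,0,0])
fit("frame",[("scene",[[-120,-190,37],[120,190,37]],sc((213,372),(712,183))),
 ("side",[[-120,190,37],[120,190,37],[120,-190,37],[-120,-190,37]],si((420,432),(80,366),(292,37),(570,85)))],b)
fa=fit("foot a",[("scene",[[-28,-28,20],[28,-28,20],[28,28,20]],sc((112,304),(167,337),(207,293)))],[b[0]-200,b[1]-100,b[2]])
fit("foot b",[("scene",[[-28,-28,20],[28,-28,20],[28,28,20]],sc((308,104),(352,128),(378,100)))],[b[0]-200,b[1]+100,b[2]])
print("tab top scene",ray(fs["scene"],sc((258,196),(287,184)),81).round(1).tolist(),"bot",ray(fs["scene"],sc((262,224),(291,208)),51).round(1).tolist())
print("tab top side",ray(fs["side"],si((556,157),(582,150)),81).round(1).tolist())
print("lever tip",ray(fs["scene"],sc((178,180)),12+52+74).round(1),ray(fs["side"],si((640,50)),12+52+74).round(1))
print("strap tip side bot", ray(fs["side"],si((543,197),(563,208)),51).round(1).tolist())
print("lid", ray(fs["scene"],sc((275,198)),21).round(1), ray(fs["side"],si((596,262)),21).round(1))
E
```

```text
board [6.62838e+02 1.29510e+01 2.01000e-01] [-1.1 -1.1 -0.5 -1.4  0.9 -2.2 -0.9 -2.3  0.  -1.  -0.7 -0.8]
frame [7.23411e+02 2.29150e+01 2.09000e-01] [-0.8 -1.3  0.6 -2.3  0.2 -0.4 -0.3 -1.8 -0.9 -0.8 -0.2 -1.3]
foot a [ 5.56052e+02 -1.61450e+02  1.60000e-01] [-0.6  0.4 -0.6  0.1  1.2 -0.6]
foot b [4.99364e+02 1.02957e+02 1.44000e-01] [-2.3  0.5 -0.3  0.7  2.7 -1.4]
tab top scene [[576.0, -70.8, 81.0], [583.0, -46.1, 81.0]] bot [[578.4, -71.0, 51.0], [582.6, -42.9, 51.0]]
tab top side [[588.2, -50.2, 81.0], [575.1, -65.7, 81.0]]
lever tip [[ 563.9 -136.   138. ]] [[ 558.  -123.4  138. ]]
strap tip side bot [[592.2, -37.7, 51.0], [574.0, -33.6, 51.0]]
lid [[543.1 -24.7  21. ]] [[541.5 -22.4  21. ]]
```

The open clamp is on the right. Its post is at about (555,-161) with yaw 0.207, and the swing is about 0.44. I'll close the fingers, line the tool up with the clamp's axes, and travel high to the tab's robot side.

Emit:
play_rows:
  rows:
    - {"dp": [0.6,-0.58,0],"turn": [0,0,0.41],"fingers": 1}
    - {"dp": [0.6,-0.58,0],"turn": [0,0,0],"fingers": 1}
    - {"dp": [0.6,-0.58,0],"turn": [0,0,0],"fingers": 1}
    - {"dp": [0.6,-0.58,0],"turn": [0,0,0],"fingers": 1}
    - {"dp": [0.6,-0.58,0],"turn": [0,0,0],"fingers": 1}

```text
clock: 0.62
eef_pos: [247.9, -465.0, 231.1]
tcp_rot: [-3.141, -0.0, 0.207]
contact_force: [0.0, -0.0, -0.2]
opening: 0.301
grasp_force: 0.0
```

Emit:
play_rows:
  rows:
    - {"dp": [0.6,-0.58,0],"turn": [0,0,0],"fingers": 1}
    - {"dp": [0.6,-0.58,0],"turn": [0,0,0],"fingers": 1}
    - {"dp": [0.6,-0.58,0],"turn": [0,0,0],"fingers": 1}
    - {"dp": [0.6,-0.58,0],"turn": [0,0,0],"fingers": 1}
    - {"dp": [0.6,-0.58,0],"turn": [0,0,0],"fingers": 1}

```text
clock: 1.03
eef_pos: [341.4, -326.7, 231.3]
tcp_rot: [3.141, -0.0, 0.208]
contact_force: [0.5, -0.5, -0.4]
opening: -0.0
grasp_force: 0.0
```

Emit:
play_rows:
  rows:
    - {"dp": [0.6,-0.58,0],"turn": [0,0,0],"fingers": 1}
    - {"dp": [0.6,-0.58,0],"turn": [0,0,0],"fingers": 1}
    - {"dp": [0.6,-0.58,0],"turn": [0,0,0],"fingers": 1}
    - {"dp": [0.6,-0.58,0],"turn": [0,0,0],"fingers": 1}
    - {"dp": [0.6,-0.58,0],"turn": [0,0,0],"fingers": 1}

```text
clock: 1.45
eef_pos: [434.9, -188.3, 231.4]
tcp_rot: [3.141, -0.0, 0.208]
contact_force: [0.3, -1.1, 0.3]
opening: 0.004
grasp_force: 0.0
```

Emit:
play_rows:
  rows:
    - {"dp": [0.6,-0.58,0],"turn": [0,0,0],"fingers": 1}
    - {"dp": [0.6,-0.58,0],"turn": [0,0,0],"fingers": 1}
    - {"dp": [0.6,-0.58,0],"turn": [0,0,0],"fingers": 1}
    - {"dp": [0.6,-0.58,0],"turn": [0,0,0],"fingers": 1}
    - {"dp": [0.6,-0.58,0],"turn": [0,0,0],"fingers": 1}

```text
clock: 1.87
eef_pos: [528.4, -50.0, 231.3]
tcp_rot: [3.142, -0.0, 0.208]
contact_force: [1.2, -0.1, -0.2]
opening: -0.002
grasp_force: 0.0
```

```bash
python3 - <<'E'
from rig import r
import cv2
f=r.grab_frame("wrist");p=f["pixels"][:,:,::-1].copy()
import pickle;pickle.dump({k:v for k,v in f.items() if k!="pixels"},open("w1.pkl","wb"))
cv2.imwrite("pics/w1.png",p);s=r.sense();print(s["clock"],s["eef_pos"],s["tcp_rot"],s["contact_force"],s["opening"],f["pose"][:3,3])
E
```

```text
1.9167 [531.74605332 -46.11868783 231.52127674] [-3.13979887 -0.00334832  0.20857333] [ 3.04794197  3.2646674  -0.21462516] 0.0033821439608177433 [595.63795382 -36.22404934 374.14494455]
```

View pics/w1.png

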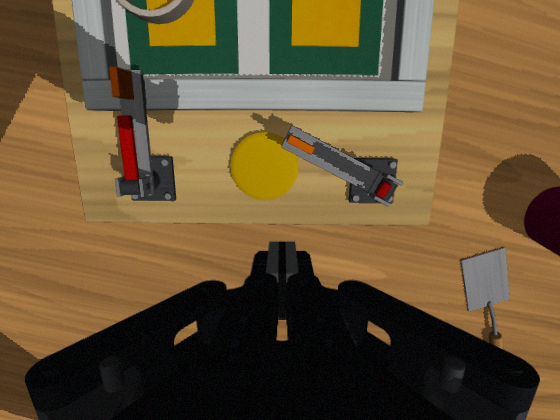

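The wrist view shows foot a centred at about (373,181), its tab top running from (289,139) to (314,152), and the robot-side frame edge at row ~109. I'll measure from these.

```bash
python3 - <<'E'
import pickle
from cam import *
f=pickle.load(open("w1.pkl","rb"))
p=ray(f,[(350,158),(397,158),(397,203),(350,203),(289,139),(314,152),(88,110),(422,109),(85,222),(429,224)],[20]*4+[81]*2+[37]*2+[12]*2)
c=p[:4].mean(0);print(p.round(1).tolist(),c)
a=np.arctan2(*(p[6]-p[7])[[1,0]])-np.pi/2;print("yaw",a,"board",np.arctan2(*(p[8]-p[9])[[1,0]])-np.pi/2)
R=np.array([[np.cos(a),np.sin(a)],[-np.sin(a),np.cos(a)]])
t=(p[4:6,:2]-c[:2])@R.T;print("clamp tab",t,"edge",((p[6:8,:2]-c[:2])@R.T)[:,0],"tool",(np.array([531.7,-46.1])-c[:2])@R.T)
print("swing",np.arctan2(*t.mean(0)),np.hypot(*t.T))
E
```

```text
[[575.0, -125.2, 20.0], [587.1, -181.5, 20.0], [532.9, -199.0, 20.0], [520.5, -140.3, 20.0], [583.9, -46.1, 81.0], [576.7, -73.2, 81.0], [568.3, 181.0, 37.0], [645.8, -185.7, 37.0], [420.4, 196.1, 12.0], [512.8, -254.1, 12.0]] [ 553.87586551 -161.48066989   20.        ]
yaw 0.20807177762492435 board 0.20240459409321998
clamp tab [[ 53.24906177 106.65231335]
 [ 40.61647132  81.6958165 ]] edge [84.90667303 84.90667303] tool [  2.13705094 117.47297991]
swing 0.46233627577881203 [119.20645336  91.23543267]
```

Emit:
play_rows:
  rows:
    - {"dp": [0,0.05,0.83],"turn": [0,0,0],"fingers": 1}
    - {"dp": [0,0.05,0.83],"turn": [0,0,0],"fingers": 1}
    - {"dp": [0,0.05,0.83],"turn": [0,0,0],"fingers": 1}
    - {"dp": [0,0.05,0.83],"turn": [0,0,0],"fingers": 1}
    - {"dp": [0,0.05,0.83],"turn": [0,0,0],"fingers": 1}

```text
clock: 2.33
eef_pos: [529.8, -61.4, 64.0]
tcp_rot: [3.141, -0.001, 0.208]
contact_force: [0.6, -0.2, 0.2]
opening: 0.004
grasp_force: 0.0
```

Emit:
play_rows:
  rows:
    - {"dp": [0.35,0.03,0],"turn": [0,0,0],"fingers": 1}
    - {"dp": [0.35,0.03,0],"turn": [0,0,0],"fingers": 1}
    - {"dp": [0.2,0.11,0],"turn": [0,0,0],"fingers": 1}
    - {"dp": [0.2,0.11,0],"turn": [0,0,0],"fingers": 1}
    - {"dp": [0.2,0.11,0],"turn": [0,0,0],"fingers": 1}

```text
clock: 2.75
eef_pos: [583.7, -66.2, 65.1]
tcp_rot: [-3.141, 0.002, 0.208]
contact_force: [-3.3, -3.0, -1.9]
opening: -0.002
grasp_force: 1.8
```

Emit:
play_rows:
  rows:
    - {"dp": [0.16,0.16,0],"turn": [0,0,0],"fingers": 1}
    - {"dp": [0.16,0.16,0],"turn": [0,0,0],"fingers": 1}
    - {"dp": [0.16,0.16,0],"turn": [0,0,0],"fingers": 1}
    - {"dp": [0.12,0.18,0],"turn": [0,0,0],"fingers": 1}
    - {"dp": [0.12,0.18,0],"turn": [0,0,0],"fingers": 1}

```text
clock: 3.17
eef_pos: [618.3, -94.0, 65.0]
tcp_rot: [-3.141, 0.003, 0.208]
contact_force: [-8.8, -3.9, -0.5]
opening: 0.002
grasp_force: 4.4
```

Emit:
play_rows:
  rows:
    - {"dp": [0.12,0.18,0],"turn": [0,0,0],"fingers": 1}
    - {"dp": [0.08,0.17,0],"turn": [0,0,0],"fingers": 1}
    - {"dp": [0.08,0.17,0],"turn": [0,0,0],"fingers": 1}
    - {"dp": [0.08,0.16,0],"turn": [0,0,0],"fingers": 1}
    - {"dp": [0,0,0],"turn": [0,0,0],"fingers": 1}

```text
clock: 3.58
eef_pos: [633.2, -118.8, 63.7]
tcp_rot: [-3.14, 0.012, 0.207]
contact_force: [-20.4, -7.4, 5.7]
opening: -0.001
grasp_force: 10.7
```

```bash
cat > look.py <<'E'
from rig import r
import cv2,sys,pickle
import numpy as np
f=r.grab_frame("wrist");cv2.imwrite(f"pics/{sys.argv[1]}.png",f["pixels"][:,:,::-1])
pickle.dump({k:v for k,v in f.items() if k!="pixels"},open(sys.argv[1]+".pkl","wb"))
s=r.sense();a=.208;d=s["eef_pos"][:2]-[554,-161.5]
print(s["clock"],"clampXY",np.cos(a)*d[0]+np.sin(a)*d[1],-np.sin(a)*d[0]+np.cos(a)*d[1],s["eef_pos"],s["contact_force"])
E
python3 look.py w2
```

```text
3.6333 clampXY 86.31352625898111 25.57511955170652 [ 633.17176428 -118.65209112   63.79320647] [-20.75568031  -8.73793367   4.98660869]
```

View pics/w2.png

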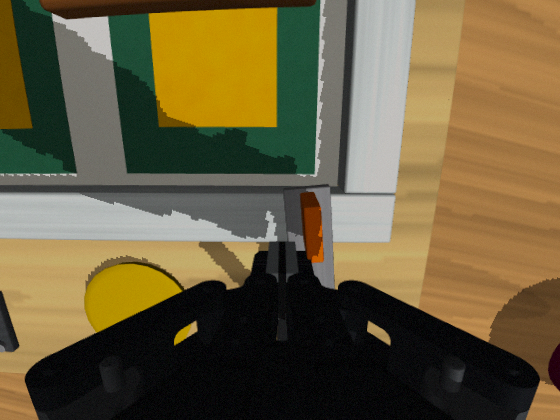

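The wrist view shows the strap almost across, with the tab at (303,195)–(322,262). The finger at (283,245) is wedged against the tab's inner end with 20 N along X. I'll back off, clear the tab, and push again from farther out.

Emit:
play_rows:
  rows:
    - {"dp": [-0.5,-0.1,0],"turn": [0,0,0],"fingers": 1}
    - {"dp": [0,-0.4,0],"turn": [0,0,0],"fingers": 1}
    - {"dp": [0.35,0,0],"turn": [0,0,0],"fingers": 1}
    - {"dp": [0.35,0,0],"turn": [0,0,0],"fingers": 1}
    - {"dp": [0,0,0],"turn": [0,0,0],"fingers": 1}

```text
clock: 4.05
eef_pos: [646.3, -94.8, 66.5]
tcp_rot: [3.14, -0.005, 0.208]
contact_force: [-0.2, 0.1, 0.4]
opening: 0.003
grasp_force: 0.0
```

```bash
python3 look.py w3
```

```text
4.1 clampXY 102.43040327546872 46.29665682111096 [644.66218781 -95.04899813  66.0483024 ] [ 0.05019333 -0.00200437  0.01465507]
```

View pics/w3.png

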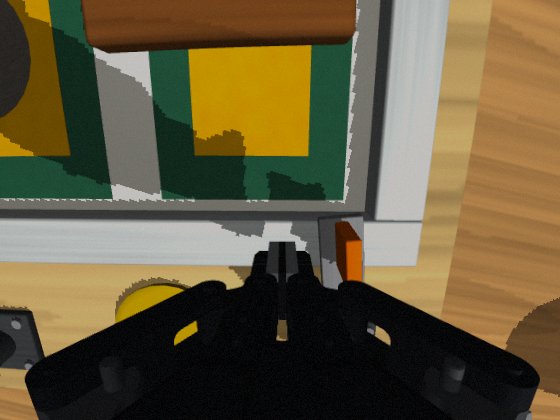

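```bash
python3 - <<'E'
import pickle
from cam import *
f=pickle.load(open("w3.pkl","rb"))
p=ray(f,[(319,219),(362,215),(322,283),(364,292),(336,222),(268,243),(298,243)],[51]*4+[81,66,66])
a=.208;R=np.array([[np.cos(a),np.sin(a)],[-np.sin(a),np.cos(a)]])
print(((p[:,:2]-[554,-161.5])@R.T).round(1).tolist())
E
```

```text
[[120.7, 24.3], [123.1, -0.3], [79.6, 21.0], [73.1, -5.4], [128.9, 20.4], [112.2, 52.9], [112.2, 37.0]]
```

Emit:
play_rows:
  rows:
    - {"dp": [0.02,0.25,0],"turn": [0,0,0],"fingers": 1}
    - {"dp": [0.02,0.25,0],"turn": [0,0,0],"fingers": 1}
    - {"dp": [0.02,0.2,0],"turn": [0,0,0],"fingers": 1}
    - {"dp": [0,0.1,0],"turn": [0,0,0],"fingers": 1}
    - {"dp": [0,0.05,0],"turn": [0,0,0],"fingers": 1}

```text
clock: 4.52
eef_pos: [651.4, -127.7, 65.1]
tcp_rot: [-3.139, 0.0, 0.205]
contact_force: [-0.5, 14.0, 3.3]
opening: 0.001
grasp_force: 7.1
```

```bash
python3 look.py w4
```

```text
4.5667 clampXY 102.34155481007708 13.253487314304799 [ 651.39878198 -127.39829864   65.13515139] [-1.93436407 10.23206099  3.09365486]
```

View pics/w4.png

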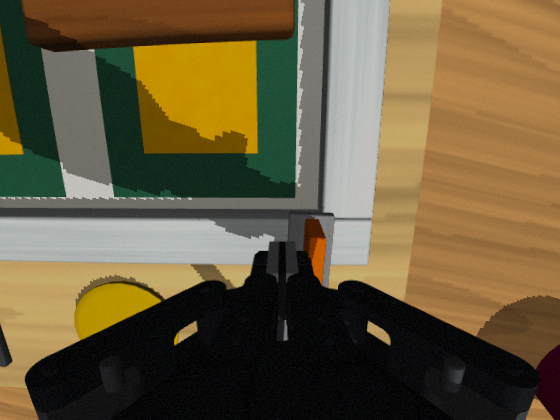

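The strap now looks square: its tip corners are at about (289,213) and (333,214). The 10 N reading suggests it is at or near the swing stop. I'll check the angle.

```bash
python3 - <<'E'
import pickle
from cam import *
f=pickle.load(open("w4.pkl","rb"))
p=ray(f,[(289,213),(333,214),(290,250),(334,262)],[51]*4)
a=.208;R=np.array([[np.cos(a),np.sin(a)],[-np.sin(a),np.cos(a)]])
q=(p[:,:2]-[554,-161.5])@R.T;print(q.round(1).tolist(), "swing",np.pi/2-np.arctan2(q[:2,1].mean(),q[:2,0].mean()))
E
```

```text
[[122.9, 8.3], [122.3, -16.5], [100.3, 7.6], [92.5, -18.5]] swing 1.6040804557203392
```

The strap is at its stop, about 1.60 rad and effectively square. Next I'll retreat, rise, and go behind the red lever.

Emit:
play_rows:
  rows:
    - {"dp": [0,-0.7,0],"turn": [0,0,0],"fingers": 1}
    - {"dp": [0,0,-0.9],"turn": [0,0,0],"fingers": 1}
    - {"dp": [0,0,-0.9],"turn": [0,0,0],"fingers": 1}
    - {"dp": [0,0,-0.9],"turn": [0,0,0],"fingers": 1}
    - {"dp": [0,0,-0.9],"turn": [0,0,0],"fingers": 1}

```text
clock: 4.98
eef_pos: [645.7, -101.3, 210.8]
tcp_rot: [3.141, 0.0, 0.207]
contact_force: [0.9, 0.2, -0.8]
opening: 0.002
grasp_force: 0.0
```

Emit:
play_rows:
  rows:
    - {"dp": [-0.9,0.26,0],"turn": [0,0,0],"fingers": 1}
    - {"dp": [-0.9,0.26,0],"turn": [0,0,0],"fingers": 1}
    - {"dp": [-0.9,0.26,0],"turn": [0,0,0],"fingers": 1}
    - {"dp": [-0.9,0.26,0],"turn": [0,0,0],"fingers": 1}
    - {"dp": [0,0,0],"turn": [0,0,0],"fingers": 1}

```text
clock: 5.4
eef_pos: [507.9, -173.4, 209.0]
tcp_rot: [-3.141, 0.004, 0.206]
contact_force: [0.1, 0.9, -0.6]
opening: 0.001
grasp_force: 0.0
```

```bash
python3 look.py w5
```

```text
5.45 clampXY -44.59437004396431 -2.1558823301606953 [ 510.81201952 -172.81830421  209.46794379] [ 0.78763016 -0.18611298 -0.37628239]
```

View pics/w5.png

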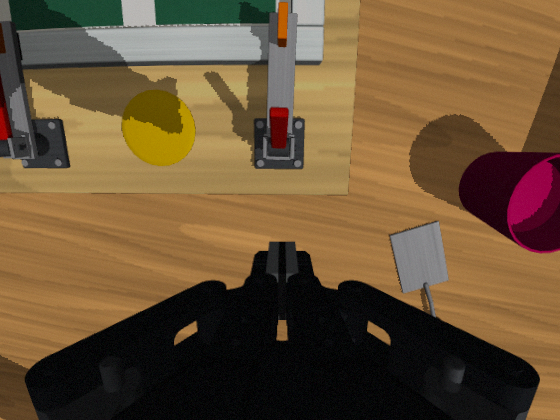

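The strap lies across the frame (tip near (283,8)) and the lever stands at (279,127), in line with the finger. Now I'll lower and push the lever over.

Emit:
play_rows:
  rows:
    - {"dp": [0,0,0.7],"turn": [0,0,0],"fingers": 1}
    - {"dp": [0,0,0.7],"turn": [0,0,0],"fingers": 1}
    - {"dp": [0,0,0.7],"turn": [0,0,0],"fingers": 1}
    - {"dp": [0.5,0,0],"turn": [0,0,0],"fingers": 1}
    - {"dp": [0.4,0,0],"turn": [0,0,0],"fingers": 1}

```text
clock: 5.87
eef_pos: [548.9, -163.5, 123.4]
tcp_rot: [-3.14, 0.002, 0.207]
contact_force: [0.7, 0.0, 1.3]
opening: -0.001
grasp_force: 0.0
```

Emit:
play_rows:
  rows:
    - {"dp": [0.25,0,0.03],"turn": [0,0,0],"fingers": 1}
    - {"dp": [0.25,0,0.07],"turn": [0,0,0],"fingers": 1}
    - {"dp": [0.18,0,0.1],"turn": [0,0,0],"fingers": 1}
    - {"dp": [0.18,0,0.1],"turn": [0,0,0],"fingers": 1}
    - {"dp": [0.15,0,0.14],"turn": [0,0,0],"fingers": 1}

```text
clock: 6.28
eef_pos: [589.2, -155.6, 107.7]
tcp_rot: [3.141, -0.0, 0.208]
contact_force: [-2.5, -3.5, 3.2]
opening: -0.004
grasp_force: 2.2
```

```bash
python3 look.py w6
```

```text
6.3333 clampXY 36.304093073928435 -1.3311233241116254 [ 589.79647175 -155.30551266  106.67144662] [-0.36422304 -2.459628    2.18388454]
```

Emit:
play_rows:
  rows:
    - {"dp": [0.13,0,0.22],"turn": [0,0,0],"fingers": 1}
    - {"dp": [0.13,0,0.22],"turn": [0,0,0],"fingers": 1}
    - {"dp": [0.05,0,0.2],"turn": [0,0,0],"fingers": 1}
    - {"dp": [0.03,0,0.15],"turn": [0,0,0],"fingers": 1}
    - {"dp": [0.01,0,0.1],"turn": [0,0,0],"fingers": 1}

```text
clock: 6.75
eef_pos: [604.3, -152.5, 72.4]
tcp_rot: [3.14, -0.004, 0.208]
contact_force: [3.1, 0.5, 5.4]
opening: 0.002
grasp_force: 2.9
```

Emit:
play_rows:
  rows:
    - {"dp": [0,0,0.05],"turn": [0,0,0],"fingers": 1}
    - {"dp": [0,0,0.05],"turn": [0,0,0],"fingers": 1}
    - {"dp": [0,0,0],"turn": [0,0,0],"fingers": 1}

```text
clock: 7.0
eef_pos: [604.1, -152.4, 68.6]
tcp_rot: [3.141, -0.004, 0.208]
contact_force: [1.8, -0.4, 2.8]
opening: -0.0
grasp_force: 1.5
```

Level would be about z 68, or lower if the pivot drops. I'll keep pressing until the force rises at the stop.

Emit:
play_rows:
  rows:
    - {"dp": [0,0,0.06],"turn": [0,0,0],"fingers": 1}
    - {"dp": [0,0,0.06],"turn": [0,0,0],"fingers": 1}
    - {"dp": [0,0,0],"turn": [0,0,0],"fingers": 1}

```text
clock: 7.25
eef_pos: [604.4, -152.6, 66.9]
tcp_rot: [3.14, -0.004, 0.208]
contact_force: [-4.9, 3.0, 32.9]
opening: -0.004
grasp_force: 16.3
```

Emit:
play_rows:
  rows:
    - {"dp": [0,0,0.06],"turn": [0,0,0],"fingers": 1}
    - {"dp": [0,0,0],"turn": [0,0,0],"fingers": 1}

```text
clock: 7.42
eef_pos: [604.7, -152.7, 66.2]
tcp_rot: [3.14, -0.005, 0.208]
contact_force: [-11.3, 3.8, 48.8]
opening: 0.004
grasp_force: 24.1
```

That is a firm stop at z≈67. I'll lift clear and check.

Emit:
play_rows:
  rows:
    - {"dp": [0,0,-0.3],"turn": [0,0,0],"fingers": 1}
    - {"dp": [0,0,-0.8],"turn": [0,0,0],"fingers": 1}
    - {"dp": [-0.4,0,-0.9],"turn": [0,0,0],"fingers": 1}
    - {"dp": [-0.7,0,-0.7],"turn": [0,0,0],"fingers": 1}
    - {"dp": [-0.9,0,0],"turn": [0,0,0],"fingers": 1}

```text
clock: 7.83
eef_pos: [527.5, -169.6, 174.1]
tcp_rot: [3.137, -0.009, 0.209]
contact_force: [1.3, -1.6, 0.3]
opening: 0.005
grasp_force: 0.0
```

Emit:
play_rows:
  rows:
    - {"dp": [-0.9,0,0],"turn": [0,0,0],"fingers": 1}
    - {"dp": [0,0,0],"turn": [0,0,0],"fingers": 1}
    - {"dp": [0,0,0],"turn": [0,0,0],"fingers": 1}

```text
clock: 8.08
eef_pos: [486.9, -176.3, 168.9]
tcp_rot: [-3.141, 0.0, 0.206]
contact_force: [0.2, 0.5, -0.2]
opening: -0.0
grasp_force: 0.0
```

```bash
python3 look.py w7; python3 - <<'E'
from rig import r
import cv2,numpy as np
w=cv2.imread("pics/w7.png")[0:260]
z=lambda n,a,b,c,d:cv2.resize(r.grab_frame(n)["pixels"][a:b,c:d,::-1],(400,330),interpolation=cv2.INTER_CUBIC)
v=np.hstack([z("scene",180,345,190,390),z("side",155,295,165,335)])
cv2.imwrite("pics/fin.png",np.vstack([cv2.resize(w,(582,270)).copy() if 0 else cv2.copyMakeBorder(cv2.resize(w,(582,270)),0,0,109,109,cv2.BORDER_CONSTANT),v]))
E
```

```text
8.1333 clampXY -67.19018260365755 -1.0190711953322609 [ 488.46848447 -176.37210867  169.05713109] [ 0.00571048 -0.17728542 -0.09296891]
```

View pics/fin.png

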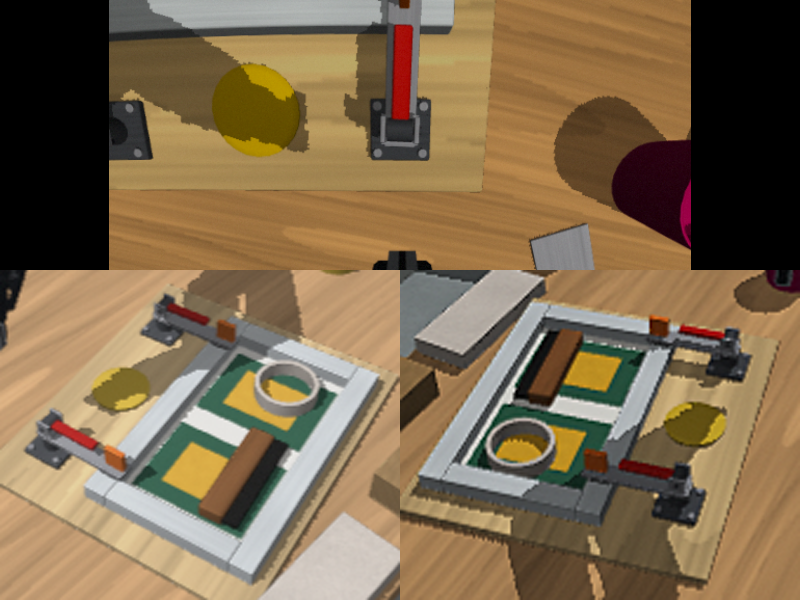

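All three views show clamp a square across the frame's edge with its lever level, matching clamp b, and the other objects where they were. The robot is touching nothing, so I'm handing in.

```bash
python3 -c "
from rig import r
print(r.sign_off())"
```

```text
the job is handed in; nothing more can be done
None
```

The right-hand clamp's strap is across the frame's edge, at its swing stop (about 1.60 rad, 1.7° past exactly square). Its lever is pushed fully down to the stop, nothing else appears to have moved, and the job was handed in at about 8 s.

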